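# Power up a repaired gearmotor: set the supply knob, then switch the isolator on

### The arm

A 7-joint arm with a two-finger parallel gripper is mounted at the origin on the work surface. World frame = base frame: x ahead of the robot, y to its left, z up, the work surface at z = 0. Lengths are in m, angles in rad, forces in N, time in s.
With the tool pointing down it reaches from about 0.4 to 0.875 m from the base axis. Payload 6.5 kg.
Tool frame: the origin (TCP) lies at the very end of the fingers, on their centre line; the grasp point (between the pads) lies 19 mm behind it; y points along the fingers, z is the direction in which the jaws open and shut, and the axes are right-handed (so a half turn about y gives the same grasp; the last joint's range is limited). The gripper opens to 85 mm and grips with 20 to 120 N. Pads are 22 mm wide; open, the fingers measure 114 mm over their backs; the gripper's body (76 mm by 85 mm) begins 54 mm behind the grasp point. The pads swing forward as they close: fully open they stand 13 mm farther back than shut.
Start: joints at [-1.19, 0.536, -0.004, 1.538, 0.003, 1.067, -0.071], TCP at [0.281, 0.586, 0.231] pointing down, gripper open.
Joint ranges: [-2.7, 2.7], [-0.37, 2.16], [-1.27, 1.26], [0.24, 2.4], [-1.31, 4.45], [0.19, 1.91], [-2.76, 2.76]. Speed limits (rad/s): [2.39, 2.39, 3.14, 3.14, 3.14, 3.14, 3.14].

### API

Orientations are given as a unit quaternion [w, x, y, z].
In Python, from station import * gives the robot as it stands.
- The arm moves only by the tool jog_arm, never from a script. Its argument "targets" is a list of rows, each a list of 6 numbers: the shift along the tool's x, y, z in cm, then the turn, a rotation vector about the tool's x, y, z in rad. In form: [[x, y, z, rx, ry, rz], ...]. A call has 1 to 5 rows; each row shifts and turns the commanded pose from where the row before left it, along the tool's axes as they then stand; what a row does not reach is not made up. A row lasts 1/8 s, in which the tool goes at most 62.5 mm and 10.7 degrees, less where a joint would pass 70% of its speed; a pose out of reach is approached as far as the arm can. A call with a gripper value outside its range is refused whole. "grip" is the opening, from 0 (shut) to 1 (fully open), set as the call begins (left out, the last holds). The fingers move at their own pace and stop on an object; "newtons" is the grip in N (left out, the last holds). Time passes only in rows, so rows that do not move let the fingers close. It gives the time, the measured TCP pose, the force and the opening at its end, in the units of the state.
- observe(): the state, without advancing time (a new reading comes with each control period).
- get_image(name): name is "scene" or "top" or "wrist"; returns a dict with "img" (400x640x3 uint8, blue, green, red), "fovy" (degrees; the focal length in pixels is half the picture's height over the tangent of half this angle, whatever the lens; pixels are square), "cx", "cy" (the principal point, pixels), "dist_coeffs" ([k1, k2, p1, p2, k3] as OpenCV has them; the pictures are not rectified), "rvec" (rotation vector, rad) and "tvec" (3), from world to camera coordinates, as OpenCV has them. Camera axes: x right, y down, z forward; pixel columns grow to the right and rows downward; lengths in m; the calibration is good to about 2 mm. A picture is of the moment at which its call begins. There is no depth.
- job_done(): hands the job in, once; it reports no verdict.
The state is a dict: "time_s": time; "joint_positions": joint angles; "qvel": joint speeds; "tau": joint torques, N m; "ee_pos": TCP position; "eef_rot": TCP orientation; "force": force on the tool from outside, world axes, zero at the start; "torque": the same for the moment, N m; "width": finger opening in m.
Only numpy, scipy, OpenCV 4.12 (cv2) and the standard library are available. Lean on these libraries where they do the work, as an engineer would, in place of code of your own. Each camera call takes 0.05 s, during which the arm holds its last target. There are 200 camera calls.

### The job

On the repair bench, turn the large knob of the power supply clockwise until its white pointer stands at the arrow-shaped mark clipped to its dial, while the isolator is still off. Then turn the handle of the isolator box a quarter turn clockwise, fully to its on stop, and let go with the knob still at the mark. Leave the supply's small knob and the loose things on the bench alone.

Things in the scene. Friction and masses are not known exactly. Their poses are not given: they have to be found in the camera images.
- supply: Bench power supply: grey metal box 190 (x) x 260 (y) x 80 mm high, level top panel with a large knob on an aluminium dial, a small knob, a display and two terminals. Fixed to the bench. Origin: centre of its underside; at yaw 0 its front (vent slots) faces the robot. Knob axis at (-10, +50) mm in its frame. It may stand left or right of the isolator.
- volts (a joint): Angle of the large knob, rad. 0 to 4.71, grows clockwise seen from above; at 0 the pointer is 135 degrees anticlockwise of the supply's own +x axis. Light friction, stays where left.
- volts_grip (a point): Point on the large knob's vertical axis, at the height to grip, 112 mm above the bench, 12 mm below the knob's top and 21 mm above its skirt. The knob: black round skirt of radius 38 mm, its top 91 mm above the bench, with an upright bar grip on it 58 mm long, 15 mm wide and 33 mm tall. The bar's length lies along the pointer direction; pinch it across its 15 mm width from above.
- volts_pointer (a point): Outer end of the large knob's white pointer line, on the rim of the skirt, 38 mm from the axis.
- setmark_tip (a point): Tip of the dark steel arrow-shaped mark (about 30 mm long, 18 mm wide at its head, 7 mm high) that sits over the edge of the dial and points in at the large knob. The tip is 40 mm from the knob's axis; the mark's body runs outward to 70 mm. Fixed, at a new angle each time, 0.7 to 2.4 rad clockwise of the pointer's start.
- limit_pointer (a point): Rim of the supply's small round knob (24 mm across, 18 mm tall, no bar grip, no arrow mark), which is not to be turned. The knob's axis is at (-45, -75) mm in the supply's frame.
- isolator_box: Isolator: light grey box 140 x 140 x 75 mm high, with a round steel plate and one black handle on top. Fixed to the bench. Origin: centre of its underside; at yaw 0 its +x points away from the robot. A small black ring on the plate at its +y side marks off, a small black bar at its +x side marks on.
- isolator (a joint): Angle of the isolator handle, rad: 0 = off (nose to the box's +y, at the ring mark), 1.571 = on (nose to the box's +x, at the bar mark, against the stop). Grows clockwise seen from above. Firm stops at both ends; stiff (about 0.08 N m) and stays where it is left in between.
- isolator_grip (a point): Point on the isolator handle's vertical axis, at the height to grip, 107 mm above the bench and 12 mm below its top. The handle: black bar about 78 mm long with a pointed nose at one end, 16 mm wide, its underside 87 mm and its top 119 mm above the bench, on a round hub of radius 22 mm below. Pinch it across its 16 mm width from above.
- isolator_nose (a point): Tip of the handle's pointed nose, 43 mm from its axis, at the top edge; a white line on the handle runs to it.
- gear: Off-white gear wheel lying flat, 100 mm across, 14 mm thick, with an upright steel shaft to 45 mm. Loose bystander, in front of the isolator. Origin: centre of its underside.
- cap: Small white plastic cap, 22 mm across, 16 mm tall, standing on the far part of the supply's top. Loose bystander. Origin: centre of its underside.
- housing: Open half of a gearbox housing, grey-blue tray 130 x 100 x 40 mm with two bosses. Loose bystander on the left. Origin: centre of its underside.
- pliers: Pliers lying flat, about 165 mm long, 16 mm thick, olive handles. Loose bystander in front. Origin: on the bench, between the grips just behind the jaws.
- screwdriver: Screwdriver lying flat. Loose bystander on the right. Origin: on its axis line on the bench, at the middle.
Not all that is in view belongs to the job. Leave any green look-alike of the isolator_box alone.

How it is judged:
By the outcome, as a careful person would: the job done as asked, in the order asked, and still so for the second after the job is handed in, with the robot touching nothing.
It also fails if it takes over 64 s, if anything falls off the work surface, if the arm or the gripper's body presses on something with over 40 N, if the wrist force passes 120 N, or if a joint passes its speed limit or range.

## Working session

There is one attempt and no reset: what is moved stays moved. The work goes in short steps, Python scripts to look and compute and a tool call to move; the robot and the scene stay as the last step left them, time stands still between calls to the robot, and variables do not carry over. Pictures are saved under pics/ and viewed, about 8 in all and at most 12, crops included, and the job is handed in when it is done.

Besides the shell and the picture viewer there is one more tool, called after "Emit:" as name([rows], argument=value, ...), one row to a line, values as JSON. jog_arm: Moves the arm, as the interface text tells. Its arguments: {"type":"object","properties":{"targets":{"type":"array","items":{"type":"array","items":{"type":"number"}}},"grip":{"type":"number"},"newtons":{"type":"number"}},"required":["targets"]}

```bash
mkdir -p pics
cat > h.py <<'E'
from station import *
import numpy as np, cv2
def grab(n,tag):
    d=get_image(n); cv2.imwrite(f'pics/{tag}.png',d['img']); np.save(f'pics/{tag}.npy',d,allow_pickle=True); return d
def load(tag): return np.load(f'pics/{tag}.npy',allow_pickle=True).item()
def K(d):
    f=200/np.tan(np.radians(d['fovy'])/2); return np.array([[f,0,d['cx']],[0,f,d['cy']],[0,0,1.]])
def ray(d,uv):
    p=cv2.undistortPoints(np.array(uv,float).reshape(-1,1,2),K(d),np.array(d['dist_coeffs'],float)).reshape(-1,2)
    R=cv2.Rodrigues(np.array(d['rvec'],float))[0]; t=np.array(d['tvec'],float).ravel()
    return -R.T@t, np.c_[p,np.ones(len(p))]@R
def onz(d,uv,z):
    c,v=ray(d,uv); return c+v*((z-c[2])/v[:,2])[:,None]
def proj(d,P):
    return cv2.projectPoints(np.array(P,float).reshape(-1,1,3),np.array(d['rvec'],float),np.array(d['tvec'],float),K(d),np.array(d['dist_coeffs'],float))[0].reshape(-1,2)
E
python3 - <<'E'
from h import *
a=grab('scene','s0');b=grab('top','t0');c=grab('wrist','w0')
for d in(a,b,c): print(d['fovy'],d['dist_coeffs'],ray(d,[[320,200]]))
print(observe())
E
```

```text
45.98788039164956 [0.00535989 0.         0.         0.         0.        ] (array([ 1.46882891, -0.0295851 ,  1.27998776]), array([[-0.65052721,  0.01531195, -0.75935482]]))
48.45016362852331 [-0.02584124  0.          0.          0.          0.        ] (array([ 0.16012158, -0.02376487,  1.51361665]), array([[ 0.20829861, -0.00320106, -0.97809521]]))
63.198688761289375 [-0.04312666  0.          0.          0.          0.        ] (array([0.21264241, 0.61932594, 0.37208536]), array([[ 0.25151402, -0.13295982, -0.95876593]]))
{'time_s': 0.15, 'joint_positions': array([-1.19018184,  0.53697603, -0.00442838,  1.53865054,  0.00261077,
        1.06728499, -0.07120671]), 'qvel': array([-3.50439541e-04, -2.34477931e-03, -5.29930826e-04, -3.70276595e-03,
       -5.07103096e-04, -1.16380555e-03,  3.83920366e-05]), 'tau': array([ 8.21387330e-04, -5.83782005e+01,  1.04954928e+00, -2.59353679e+01,
        1.25237246e-02,  6.42376399e-03,  1.12983466e-05]), 'ee_pos': array([0.28066899, 0.58574486, 0.23062318]), 'eef_rot': array([-0.68907858,  0.68999854, -0.15670431,  0.1565774 ]), 'force': array([ 0.58926868,  0.27668863, -0.03364584]), 'torque': array([0.046579  , 0.05987331, 0.00657978]), 'width': 0.08570457011472944}
```

View pics/t0.png

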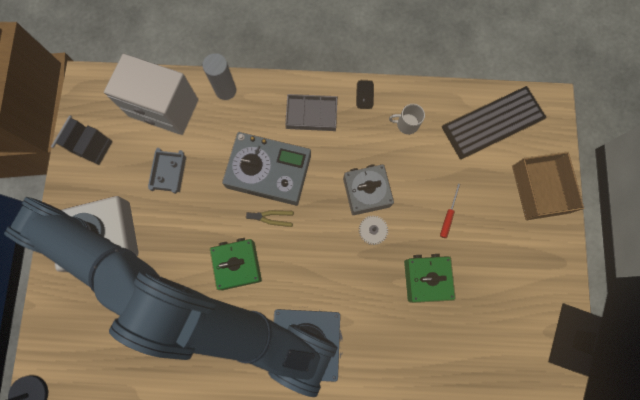

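View pics/s0.png

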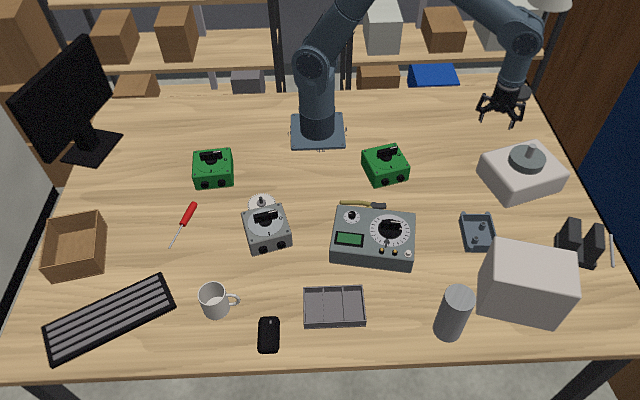

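Top view candidates: the large knob is the dial at (251,165). The small knob at (285,183) is not wanted. The grey isolator is at (368,188). The green look-alikes at (235,264) and (430,279) and the dial-like item under the arm at (90,230) are also not wanted. The supply is the grey box with the display, and the isolator is the grey box with the gear in front. Next is a close crop to check that.

Run:
```python
from h import *
a=load('t0')['img'];b=load('s0')['img']
c=lambda i,u,v,w,h:cv2.resize(i[v:v+h,u:u+w],(w*5,h*5),interpolation=cv2.INTER_CUBIC)
A=c(a,215,125,100,60)
A=np.hstack([c(a,222,132,56,60),c(a,340,160,56,60)]);B=np.hstack([c(b,362,202,56,60),c(b,238,190,56,60)])
cv2.imwrite('pics/c0.png',np.vstack([A,B]))
```

```text
(no output)
```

View pics/c0.png

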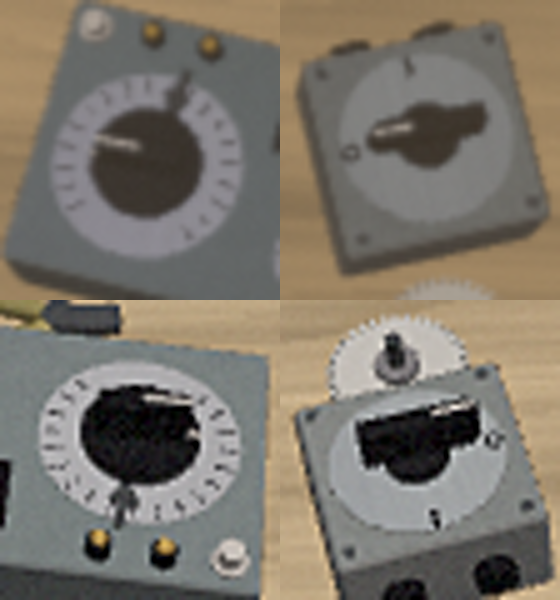

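Run:
```python
from h import *
from scipy.spatial.transform import Rotation as R
t=load('t0');s=load('s0');w=load('w0')
T=lambda u,v:(222+u/5,132+v/5); I=lambda u,v:(340+(u-280)/5,160+v/5)
S=lambda u,v:(362+u/5,202+(v-300)/5); J=lambda u,v:(238+(u-280)/5,190+(v-300)/5)
print('knob dial',onz(t,[T(147,165)],.082),onz(s,[S(140,441)],.082))
print('ptr',onz(t,[T(93,138)],.091),'mark tip',onz(t,[T(175,108)],.087),onz(s,[S(123,484)],.087))
print('iso plate',onz(t,[I(429,137)],.077),onz(s,[J(417,460)],.077))
print('off,on',onz(t,[I(351,153),I(408,65)],.077),onz(s,[J(494,438),J(434,519)],.077))
q=observe()['eef_rot'];M=R.from_quat([*q[1:],q[0]]).as_matrix();print(M)
Rc=cv2.Rodrigues(np.array(w['rvec']))[0];c,_=ray(w,[[320,200]])
print('cam in tool',M.T@(c-observe()['ee_pos']),M.T@Rc.T)
```

```text
knob dial [[0.57385384 0.20626471 0.082     ]] [[0.57967012 0.21063309 0.082     ]]
ptr [[0.58824692 0.24225262 0.091     ]] mark tip [[0.61295714 0.1897392  0.087     ]] [[0.61596586 0.19456837 0.087     ]]
iso plate [[ 0.51669753 -0.19209927  0.077     ]] [[ 0.52281473 -0.1857034   0.077     ]]
off,on [[ 0.50330498 -0.1405134   0.077     ]
 [ 0.56565307 -0.17697092  0.077     ]] [[ 0.50714534 -0.1360654   0.077     ]
 [ 0.57089121 -0.17319538  0.077     ]]
[[ 9.01854553e-01 -4.63222066e-04  4.32039524e-01]
 [-4.32039758e-01 -1.22892943e-03  9.01853723e-01]
 [ 1.13187542e-04 -9.99999138e-01 -1.30844595e-03]]
cam in tool [-0.07584244 -0.14147181  0.00070995] [[ 1.36647346e-04  9.56064612e-01  2.93155999e-01]
 [ 9.76745011e-04 -2.93155990e-01  9.56064125e-01]
 [ 9.99999514e-01  1.55695035e-04 -9.73890328e-04]]
```

The crop shows the knob's pointer aimed left at about 75° in world yaw, and the mark at about -23°, so roughly 1.7 rad clockwise. The grey isolator has its ring on the left and its bar at the far side, with the handle at off. I'll move over the knob.

Emit:
jog_arm([
  [5.4,0,-2.7,0,0,0],
  [5.4,0,-2.7,0,0,0],
  [5.4,0,-2.7,0,0,0],
  [5.4,0,-2.7,0,0,0],
  [5.4,0,-2.7,0,0,0],
], grip=1)

```text
time_s: 0.78
ee_pos: [0.4669, 0.3461, 0.2312]
eef_rot: [-0.69, 0.69, -0.157, 0.157]
force: [1.5, 0.2, 0.4]
width: 0.0858
```

Emit:
jog_arm([
  [5.4,0,-2.7,0,0,0],
  [5.4,0,-2.7,0,0,0],
  [5.4,0,-2.7,0,0,0],
  [0,0,0,0,0.17,0],
  [0,0,0,0,0.17,0],
])

```text
time_s: 1.4
ee_pos: [0.5774, 0.2035, 0.2309]
eef_rot: [-0.652, 0.652, -0.274, 0.273]
force: [-1.4, 0.8, -0.7]
width: 0.0855
```

Emit:
jog_arm([
  [0,0,0,0,0.17,0],
  [0,0,0,0,0.17,0],
  [0,0,0,0,0.17,0],
  [0,0,0,0,0.17,0],
  [0,0,0,0,0.17,0],
])

```text
time_s: 2.02
ee_pos: [0.5769, 0.2047, 0.231]
eef_rot: [0.482, -0.482, 0.518, -0.517]
force: [0.3, 0.4, -0.0]
width: 0.0852
```

Emit:
jog_arm([
  [0,0,0,0,0.17,0],
  [0,0,0,0,0,0],
])

```text
time_s: 2.28
ee_pos: [0.5768, 0.2048, 0.231]
eef_rot: [-0.438, 0.438, -0.555, 0.555]
force: [0.3, -0.4, -0.7]
width: 0.085
```

Run:
```python
from h import *
d=grab('wrist','w1');o=observe();print(o['ee_pos'],o['eef_rot'],o['joint_positions'].round(2),o['time_s'])
print(proj(d,[[.577,.208,.091]]))
```

```text
[0.5768946  0.20482998 0.2310311 ] [-0.43848238  0.4389119  -0.55453337  0.55460102] [-0.71  0.5   0.42  1.66 -0.23  1.03 -0.46] 2.325
[[323.34204756 188.08820444]]
```

View pics/w1.png

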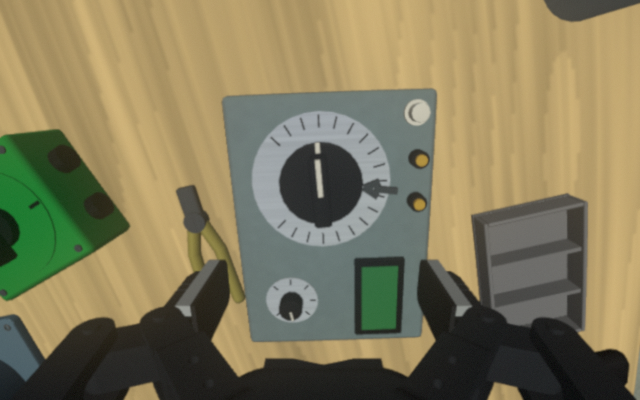

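The wrist view shows the knob skirt at (321,183), the white pointer running from (319,198) up to (318,145), the mark's tip at about (362,188), the small knob at (292,300), and the bar pointing up and down. I'll measure precisely.

```bash
cat >> h.py <<'E'
def knob(d,c0,r=46):
    im=d['img'];g=cv2.cvtColor(im,cv2.COLOR_BGR2GRAY)
    yy,xx=np.mgrid[:400,:640];near=np.hypot(xx-c0[0],yy-c0[1])<r
    m=((g<75)&near).astype(np.uint8)
    m=cv2.morphologyEx(m,cv2.MORPH_CLOSE,np.ones((9,9)));m=cv2.morphologyEx(m,cv2.MORPH_OPEN,cv2.getStructuringElement(2,(25,25)))
    cn=max(cv2.findContours(m,0,1)[0],key=cv2.contourArea);e=cv2.fitEllipse(cn)
    w=((g>150)&near).astype(np.uint8)&cv2.erode(m,np.ones((3,3)));v,u=np.nonzero(w)
    return e,np.c_[u,v],g
E
python3 - <<'E'
from h import *
d=load('w1');e,w,g=knob(d,(321,183));print(e,len(w),w.min(0),w.max(0))
c=onz(d,[e[0]],.089)[0];print('axis',c)
for lo,hi in((138,156),(156,200)):
    q=w[(w[:,1]>=lo)&(w[:,1]<hi)]
    if len(q):print(lo,hi,q.mean(0),onz(d,[q.mean(0)],.092 if hi<157 else .125))
for h,z in((156,.0915),):
    p=onz(d,[w[w[:,1]<h].mean(0)],z)[0]-c;print('ptr ang',np.degrees(np.arctan2(p[1],p[0])),np.hypot(*p[:2]))
q=w[w[:,1]>=158]; P=onz(d,q,.124); v=np.linalg.svd(P[:,:2]-P[:,:2].mean(0))[2][0];print('top line ang',np.degrees(np.arctan2(v[1],v[0])),P.mean(0))
im=d['img'][130:235,260:440];cv2.imwrite('pics/c1.png',cv2.resize(im,None,fx=4,fy=4,interpolation=cv2.INTER_CUBIC))
E
```

```text
((320.6464538574219, 183.01220703125), (79.9872817993164, 81.12843322753906), 95.26465606689453) 199 [315 145] [322 196]
axis [0.57562178 0.21262146 0.089     ]
138 156 [316.93939394 148.39393939] [[0.57987023 0.24378003 0.092     ]]
156 200 [318.48795181 177.87349398] [[0.57722609 0.22540305 0.125     ]]
ptr ang 82.26437057507341 0.03138181166965757
top line ang -98.32439149403181 [0.57714829 0.22510774 0.124     ]
```

View pics/c1.png

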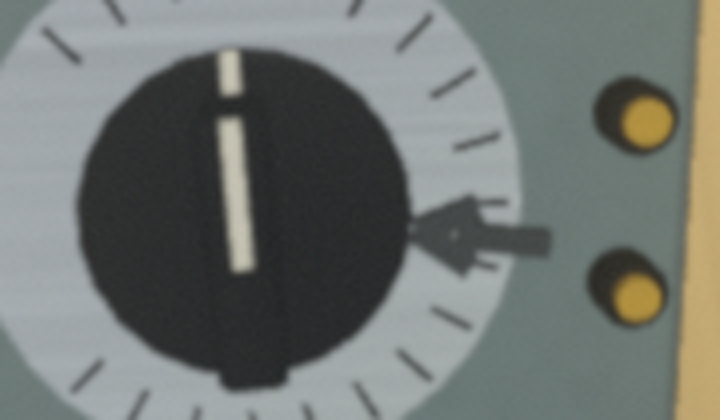

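Run:
```python
from h import *
from scipy.spatial.transform import Rotation as R
d=load('w1');e,w,g=knob(d,(321,183));c=onz(d,[e[0]],.091)[0];print(c)
ang=lambda p:np.degrees(np.arctan2(p[1],p[0]))
for z in(.083,.088):
    P=onz(d,[[362,187.5],[397.7,190.8]],z);print(z,ang(P[0]-c),ang(P[1]-c),np.hypot(*(P-c)[:,:2].T), 'line',ang(P[1]-P[0]))
o=observe();q=o['eef_rot'];M=R.from_quat([*q[1:],q[0]]).as_matrix();print('jaw',ang(M[:,2]),'x',ang(M[:,0]),'tilt',M[:,1],'delta tool cm',100*M.T@(c-o['ee_pos']))
```

```text
[0.57574824 0.21308798 0.091     ]
0.083 -22.644238353848493 -20.860669372873115 [0.03842864 0.07166335] line -18.80073981998882
0.088 -20.870082880060618 -19.907946208611556 [0.03763012 0.07031891] line -18.80073981998888
jaw -13.307627129497215 x -103.30761786474338 tilt [-4.17036615e-04 -4.51884959e-04 -9.99999811e-01] delta tool cm [-0.78474124 14.00278177 -0.29741273]
```

Emit:
jog_arm([
  [-0.8,0,-0.3,0,-0.1,0],
  [0,4.0,0,0,0,0],
  [0,4.0,0,0,0,0],
  [0,2.0,0,0,0,0],
  [0,0,0,0,0,0],
])

```text
time_s: 2.95
ee_pos: [0.5754, 0.2129, 0.1304]
eef_rot: [0.464, -0.466, 0.533, -0.532]
force: [-0.4, -0.4, 1.7]
width: 0.0854
```

Run:
```python
from h import *
d=grab('wrist','w2');o=observe();print(o['ee_pos'],o['force'])
c,z=(.5757,.2131),0
print('axis proj',proj(d,[[.5757,.2131,.091],[.5757,.2131,.124]]))
cv2.imwrite('pics/c2.png',d['img'])
```

```text
[0.57643883 0.21315212 0.13171911] [ 0.70928814 -0.48341394  1.12346316]
axis proj [[324.92766157 234.70726233]
 [325.18494209 260.08362646]]
```

View pics/c2.png

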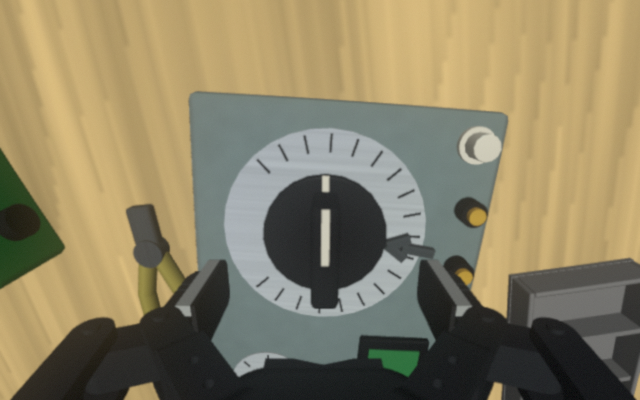

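The jaws are centred on the bar: pads at x of about 217 and 430, the bar at 325, and the bar upright in the picture. I'll descend and pinch.

Emit:
jog_arm([
  [0,2.0,0,0,0,0],
  [0,1.5,0,0,0,0],
  [0,0,0,0,0,0],
])

```text
time_s: 3.38
ee_pos: [0.575, 0.2129, 0.0949]
eef_rot: [0.464, -0.466, 0.533, -0.532]
force: [-0.1, 0.8, -0.5]
width: 0.0852
```

Emit:
jog_arm([
  [0,0,0,0,0,0],
  [0,0,0,0,0,0],
  [0,0,0,0,0,0],
  [0,0,0,0,0,0],
  [0,0,0,0,0,0],
], grip=0, newtons=40)

```text
time_s: 4.0
ee_pos: [0.5764, 0.2133, 0.0967]
eef_rot: [-0.465, 0.465, -0.533, 0.533]
force: [-0.9, -0.9, 2.1]
width: 0.0144
```

Run:
```python
from h import *
o=observe();print({k:np.round(o[k],3) for k in('time_s','ee_pos','force','torque','width','joint_positions')})
```

```text
{'time_s': np.float64(4.0), 'ee_pos': array([0.576, 0.213, 0.097]), 'force': array([-0.88 , -0.924,  2.128]), 'torque': array([-0.008,  0.073, -0.009]), 'width': np.float64(0.014), 'joint_positions': array([-0.663,  0.665,  0.331,  1.745, -0.29 ,  0.779, -0.326])}
```

Emit:
jog_arm([
  [0,0,0,0,0.16,0],
  [0,0,0,0,0.16,0],
  [0,0,0,0,0.16,0],
  [0,0,0,0,0.16,0],
  [0,0,0,0,0.16,0],
])

```text
time_s: 4.62
ee_pos: [0.5783, 0.2122, 0.0967]
eef_rot: [-0.22, 0.217, -0.672, 0.673]
force: [5.4, -2.9, -3.4]
width: 0.0145
```

Emit:
jog_arm([
  [0,0,0,0,0.16,0],
  [0,0,0,0,0.16,0],
  [0,0,0,0,0.16,0],
  [0,0,0,0,0.16,0],
  [0,0,0,0,0.16,0],
])

```text
time_s: 5.25
ee_pos: [0.5788, 0.2099, 0.0968]
eef_rot: [0.059, -0.063, -0.703, 0.706]
force: [7.5, -6.6, -5.7]
width: 0.0142
```

Emit:
jog_arm([
  [0,0,0,0,0.1,0],
  [0,0,0,0,0,0],
  [0,0,0,0,0,0],
])

```text
time_s: 5.62
ee_pos: [0.5788, 0.2096, 0.0968]
eef_rot: [0.092, -0.097, -0.699, 0.702]
force: [6.9, -7.1, -3.1]
width: 0.0142
```

Run:
```python
from h import *
d=grab('wrist','w3');o=observe();print({k:np.round(o[k],3) for k in('time_s','ee_pos','eef_rot','force','torque','width','joint_positions')})
print(proj(d,[[.5757,.2131,.091]]))
t=grab('top','t3')
p=proj(t,[[.5757,.2131,.091]])[0].astype(int);print(p)
A=cv2.resize(t['img'][p[1]-35:p[1]+35,p[0]-35:p[0]+35],(400,400),interpolation=cv2.INTER_CUBIC)
cv2.imwrite('pics/c3.png',np.hstack([d['img'],A])[:, 100:])
```

```text
{'time_s': np.float64(5.675), 'ee_pos': array([0.579, 0.21 , 0.097]), 'eef_rot': array([ 0.092, -0.097, -0.7  ,  0.702]), 'force': array([ 7.122, -6.953, -3.123]), 'torque': array([-1.39 , -1.379, -0.094]), 'width': np.float64(0.015), 'joint_positions': array([-0.94 ,  0.783,  0.761,  1.761, -0.677,  0.876, -1.711])}
[[319.54310987 264.77041863]]
[249 163]
```

View pics/c3.png

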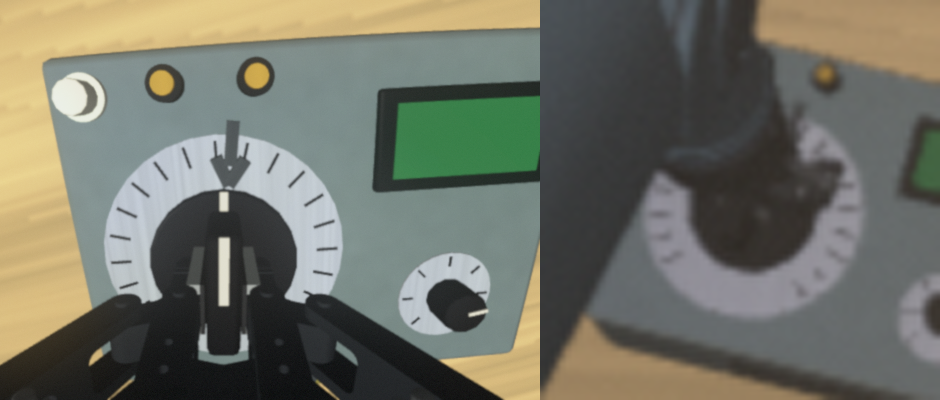

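The view shows the pointer rim patch at about (324,202) and the mark's tip at about (329,187) in full-frame pixels. That leaves about 3–4° to go. I'll measure it on the planes.

```bash
cat >> h.py <<'E'
ang=lambda p:np.degrees(np.arctan2(p[1],p[0]))
def line(P):
    P=np.asarray(P)[:,:2];v=np.linalg.svd(P-P.mean(0))[2][0];return ang(v),P.mean(0)
def comp(d,box,lo,hi):
    u0,v0,u1,v1=box;g=cv2.cvtColor(d['img'],cv2.COLOR_BGR2GRAY)[v0:v1,u0:u1]
    m=((g>=lo)&(g<=hi)).astype(np.uint8);n,l,s,c=cv2.connectedComponentsWithStats(m);k=1+np.argmax(s[1:,4])
    v,u=np.nonzero(l==k);return np.c_[u+u0,v+v0].astype(float)
E
python3 - <<'E'
from h import *
d=load('w3')
pt=comp(d,(310,188,340,216),150,255);P=onz(d,pt,.0915);print('ptr patch',len(pt),pt.mean(0),line(P))
top=comp(d,(310,230,340,312),150,255);T=onz(d,top,.1245);print('bar line',len(top),line(T))
mk=comp(d,(305,115,350,190),0,100);m=onz(d,mk,.088);print('mark',len(mk),mk.min(0),mk.max(0),line(m),'tip px',mk[mk[:,1]>mk[:,1].max()-3].mean(0))
for z in(.084,.088):
  tip=onz(d,[mk[mk[:,1]>mk[:,1].max()-3].mean(0)],z)[0]
  for c in([.5757,.2131],[.577,.2115]): print(z,c,'tip',ang(tip[:2]-c),np.hypot(*(tip[:2]-c)),'mark c',ang(m.mean(0)[:2]-c),'ptr',ang(P.mean(0)[:2]-c),'topline',ang(T.mean(0)[:2]-c))
E
```

```text
ptr patch 164 [323.17073171 200.95121951] (np.float64(165.16527743719172), array([0.60765269, 0.20243969]))
bar line 698 (np.float64(164.22218443300062), array([0.5892667 , 0.20743371]))
mark 1160 [311. 121.] [348. 186.] (np.float64(161.2584469456026), array([0.62599199, 0.1939387 ])) tip px [329.20833333 184.58333333]
0.084 [0.5757, 0.2131] tip -22.23485598261316 0.040080725403611406 mark c -20.8568957946403 ptr -18.45013282843522 topline -22.668431504183392
0.084 [0.577, 0.2115] tip -20.754434082032827 0.03828472533654628 mark c -19.720347485296344 ptr -16.466598438733563 topline -18.339861241264003
0.088 [0.5757, 0.2131] tip -21.94573897729087 0.04101545352770299 mark c -20.8568957946403 ptr -18.45013282843522 topline -22.668431504183392
0.088 [0.577, 0.2115] tip -20.487471896909994 0.0392243922425629 mark c -19.720347485296344 ptr -16.466598438733563 topline -18.339861241264003
```

Emit:
jog_arm([
  [-0.3,0,0.2,0,0.06,0],
  [0,0,0,0,0,0],
  [0,0,0,0,0,0],
])

```text
time_s: 6.1
ee_pos: [0.5788, 0.2094, 0.0967]
eef_rot: [0.114, -0.115, -0.697, 0.698]
force: [-0.3, -4.1, 4.5]
width: 0.0144
```

```bash
cat >> h.py <<'E'
def rep(tag):
    d=grab('wrist',tag);o=observe();print({k:np.round(o[k],3) for k in('time_s','ee_pos','force','torque','width')})
    pt=comp(d,(310,186,345,216),150,255);P=onz(d,pt,.0915);print('ptr patch',len(pt),pt.mean(0),line(P))
    top=comp(d,(310,230,345,312),150,255);T=onz(d,top,.1245);print('bar line',len(top),line(T))
    mk=comp(d,(305,115,350,190),0,100);m=onz(d,mk,.088);tp=mk[mk[:,1]>mk[:,1].max()-3].mean(0);tip=onz(d,[tp],.086)[0];print('mark',len(mk),line(m),'tip px',tp)
    for c in([.5757,.2131],[.577,.2115]): print(c,'tip',ang(tip[:2]-c),'mark c',ang(m.mean(0)[:2]-c),'ptr',ang(P.mean(0)[:2]-c))
E
python3 -c "
from h import *
rep('w4')"
```

```text
{'time_s': np.float64(6.15), 'ee_pos': array([0.579, 0.209, 0.097]), 'force': array([ 0.068, -4.197,  5.154]), 'torque': array([-0.877,  0.112,  0.004]), 'width': np.float64(0.014)}
ptr patch 175 [323.06857143 201.55428571] (np.float64(161.8303397293633), array([0.60696815, 0.20066383]))
bar line 671 (np.float64(161.40268375640528), array([0.58879682, 0.20668394]))
mark 1157 (np.float64(161.01035207163335), array([0.62588841, 0.19388864])) tip px [323.74074074 184.66666667]
[0.5757, 0.2131] tip -21.64619981973596 mark c -20.94608721871471 ptr -21.689026479636446
[0.577, 0.2115] tip -20.15542802805132 mark c -19.810841778707733 ptr -19.879464292051118
```

The pointer is at the mark: the line directions differ by about 0.5°. I'll release, rise and check.

Emit:
jog_arm([
  [0,0,0,0,0,0],
  [0,0,0,0,0,0],
  [0,0,0,0,0,0],
  [0,0,0,0,0,0],
], grip=1)

```text
time_s: 6.65
ee_pos: [0.5784, 0.2108, 0.0962]
eef_rot: [-0.114, 0.114, 0.698, -0.698]
force: [-0.3, -0.5, 0.9]
width: 0.0849
```

Emit:
jog_arm([
  [0,-1.5,0,0,0,0],
  [0,-4,0,0,0,0],
  [0,-4,0,0,0,0],
  [0,-4,0,0,0,0],
  [0,0,0,0,0,0],
])

```text
time_s: 7.28
ee_pos: [0.5807, 0.2105, 0.2356]
eef_rot: [-0.113, 0.117, 0.699, -0.696]
force: [-0.6, -0.3, 0.2]
width: 0.0855
```

Run:
```python
from h import *
from scipy.spatial.transform import Rotation as R
d=grab('wrist','w5');o=observe();print(o['time_s'],o['ee_pos'],o['force'],o['joint_positions'].round(2))
q=o['eef_rot'];M=R.from_quat([*q[1:],q[0]]).as_matrix();print('jaw',ang(M[:,2]))
print(M.T@(np.array([.52,-.189,.231])-o['ee_pos'])*100)
p=proj(d,[[.577,.211,.091]])[0];print(p);u,v=p.astype(int)
cv2.imwrite('pics/c5.png',cv2.resize(d['img'][max(v-90,0):v+60,u-90:u+90],None,fx=4,fy=4,interpolation=cv2.INTER_CUBIC));print(max(v-90,0),u-90)
```

```text
7.325 [0.57938899 0.21060353 0.2334287 ] [-0.41791495  0.77452923 -1.25574386] [-1.03  0.63  0.91  1.67 -0.55  1.11 -1.86]
jaw -108.64178421226177
[-7.14567521  0.15608028 39.76272514]
[325.17767921 193.0811982 ]
103 235
```

View pics/c5.png

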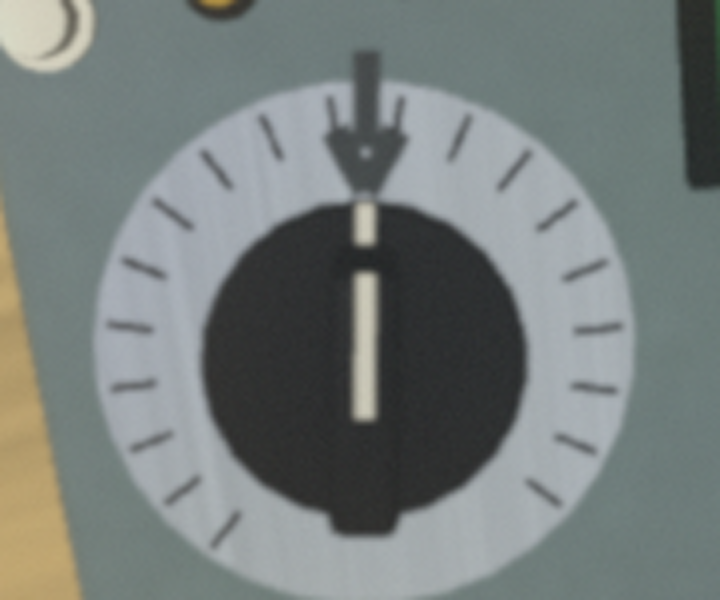

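The pointer and the mark line up; both sit at x of about 365 in the crop. Now I'll go over the isolator.

Emit:
jog_arm([
  [-1.0,0,5.7,0,0,0],
  [-1.0,0,5.7,0,0,0],
  [-1.0,0,5.7,0,0,0],
  [-1.0,0,5.7,0,0,0],
  [-1.0,0,5.7,0,0,0],
])

```text
time_s: 7.95
ee_pos: [0.5337, -0.077, 0.2307]
eef_rot: [-0.115, 0.114, 0.698, -0.698]
force: [1.4, -0.2, -0.2]
width: 0.0851
```

Emit:
jog_arm([
  [-1.0,0,5.7,0,0,0],
  [-1.0,0,5.7,0,0,0],
  [0,0,0,0,-0.17,0],
  [0,0,0,0,-0.17,0],
  [0,0,0,0,-0.17,0],
])

```text
time_s: 8.57
ee_pos: [0.5165, -0.1898, 0.2305]
eef_rot: [0.066, -0.068, 0.704, -0.704]
force: [-0.3, -0.3, -0.0]
width: 0.0854
```

Emit:
jog_arm([
  [0,0,0,0,-0.17,0],
  [0,0,0,0,-0.17,0],
  [0,0,0,0,-0.17,0],
  [0,0,0,0,-0.17,0],
  [0,0,0,0,-0.17,0],
])

```text
time_s: 9.2
ee_pos: [0.5166, -0.1896, 0.2305]
eef_rot: [0.351, -0.352, 0.614, -0.613]
force: [-0.5, -0.4, -0.3]
width: 0.0855
```

Emit:
jog_arm([
  [0,0,0,0,-0.17,0],
  [0,0,0,0,-0.17,0],
  [0,0,0,0,-0.17,0],
  [0,0,0,0,-0.17,0],
  [0,0,0,0,-0.14,0],
])

```text
time_s: 9.82
ee_pos: [0.5165, -0.1897, 0.2305]
eef_rot: [-0.567, 0.567, -0.423, 0.422]
force: [0.2, -0.3, -0.6]
width: 0.0854
```

Run:
```python
from h import *
from scipy.spatial.transform import Rotation as R
d=grab('wrist','w6');o=observe();print(o['time_s'],o['ee_pos'],o['force'],o['joint_positions'].round(2))
q=o['eef_rot'];M=R.from_quat([*q[1:],q[0]]).as_matrix();print('jaw',ang(M[:,2]),M[:,1]);print(proj(d,[[.52,-.189,.119]]))
```

```text
9.875 [ 0.51651924 -0.18977274  0.23054862] [ 0.05402396  0.3161511  -0.01225592] [-0.05  0.39  0.41  1.82 -0.18  0.97  0.73]
jaw 16.83221404426382 [-1.70600722e-03  4.96682489e-04 -9.99998421e-01]
[[327.97275747 201.58688527]]
```

View pics/w6.png

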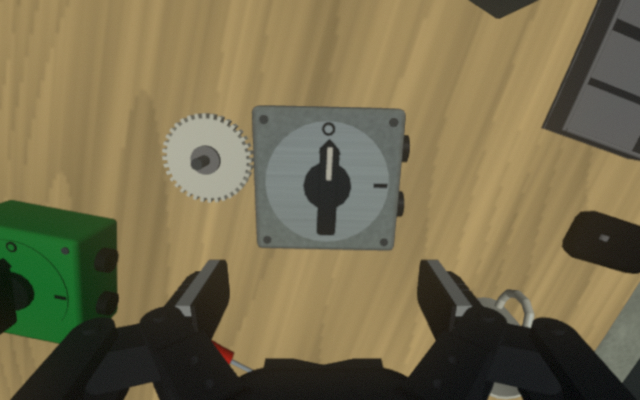

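The wrist view shows the grey isolator with its plate centred at about (326,182), the ring at (328,129), the bar at (380,185) and the handle nose at (329,141). The handle is at off. I'll fit it.

Run:
```python
from h import *
from scipy.spatial.transform import Rotation as R
d=load('w6');hsv=cv2.cvtColor(d['img'],cv2.COLOR_BGR2HSV);o=observe()
bl=comp(d,(290,135,365,245),0,60);wl=comp(d,(318,140,340,185),140,255)
print('handle',bl.min(0),bl.max(0),len(wl))
W=onz(d,wl,.1195);print('white line',line(W))
top=bl[(bl[:,1]<165)|(bl[:,1]>212)];print('bar',line(onz(d,top,.119)))
# hub circle
hub=bl[(bl[:,1]>165)&(bl[:,1]<208)];e=((hub[:,0].min()+hub[:,0].max())/2, 0);rows=[(v,np.ptp(hub[hub[:,1]==v,0]),hub[hub[:,1]==v,0].mean()) for v in np.unique(hub[:,1])]
wmax=max(r[1] for r in rows);vv=[r for r in rows if r[1]>wmax-3];hc=(np.mean([r[2] for r in vv]),np.mean([r[0] for r in vv]));print('hub px',hc,wmax,onz(d,[hc],.085))
g=cv2.cvtColor(d['img'],cv2.COLOR_BGR2GRAY);print(g[182,250:410:4])
ring=comp(d,(318,118,340,140),0,80);bar=comp(d,(368,175,392,195),0,80)
r=onz(d,[ring.mean(0)],.077)[0];b=onz(d,[bar.mean(0)],.077)[0];print('ring',ring.mean(0),r,'bar',bar.mean(0),b)
nose=bl[bl[:,1]<bl[:,1].min()+2].mean(0);tail=bl[bl[:,1]>bl[:,1].max()-2].mean(0);print('nose',nose,onz(d,[nose,tail],.119))
```

```text
handle [304. 140.] [349. 234.] 123
white line (np.float64(-76.02017428774951), array([ 0.51161709, -0.15856815]))
bar (np.float64(-75.4368833058137), array([ 0.51798732, -0.18540226]))
hub px (np.float64(326.7395725449581), np.float64(186.0)) 45.0 [[ 0.51803064 -0.18482381  0.085     ]]
[140 109 101 107 129 132 130 132 132 132 135 133 132 127  40  41  42  38
  40  41  38  40  39  42  40  87 130 130 130 130 130 123 125 125 125 107
 107  98 133 132]
ring [328.38235294 128.5       ] [ 0.5049193 -0.1358774  0.077    ] bar [380.30434783 185.30434783] [ 0.56647882 -0.17176913  0.077     ]
nose [329.   140.75] [[ 0.50661399 -0.14191702  0.119     ]
 [ 0.5268144  -0.21596202  0.119     ]]
```

Emit:
jog_arm([
  [-0.4,0,0.3,0,0.04,0],
  [0,3.5,0,0,0,0],
  [0,3.5,0,0,0,0],
  [0,3.5,0,0,0,0],
  [0,3.4,0,0,0,0],
])

```text
time_s: 10.5
ee_pos: [0.5184, -0.185, 0.0906]
eef_rot: [-0.556, 0.557, -0.436, 0.436]
force: [0.5, -0.2, -0.2]
width: 0.0854
```

Emit:
jog_arm([
  [0,0,0,0,0,0],
  [0,0,0,0,0,0],
  [0,0,0,0,0,0],
  [0,0,0,0,0,0],
  [0,0,0,0,0,0],
], grip=0, newtons=90)

```text
time_s: 11.12
ee_pos: [0.519, -0.1857, 0.0938]
eef_rot: [0.557, -0.557, 0.435, -0.436]
force: [-4.3, 0.8, 9.8]
width: 0.0143
```

Run:
```python
from h import *
d=grab('wrist','w7');o=observe();print({k:np.round(o[k],3) for k in('time_s','ee_pos','force','torque','width','joint_positions')})
```

```text
{'time_s': np.float64(11.175), 'ee_pos': array([ 0.519, -0.186,  0.094]), 'force': array([-4.63 ,  0.326, 10.729]), 'torque': array([0.125, 0.895, 0.058]), 'width': np.float64(0.015), 'joint_positions': array([ 0.003,  0.584,  0.341,  1.915, -0.294,  0.69 ,  0.763])}
```

View pics/w7.png

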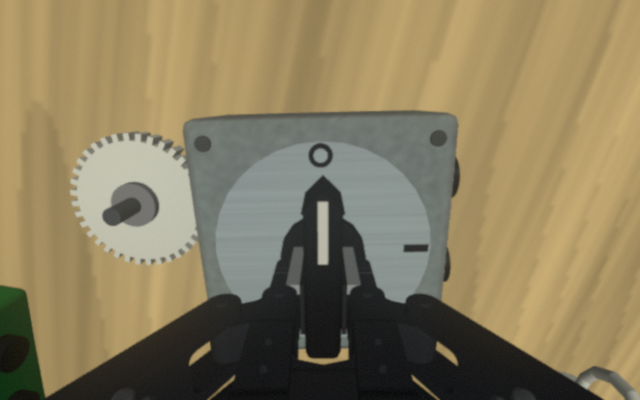

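The handle is held between the pads with its nose still at the ring, at (321,180). The tips press the hub with about 10 N, so I'll lift 3 mm and then turn.

Emit:
jog_arm([
  [0,-0.3,0,0,0,0],
  [0,0,0,0,0.16,0],
  [0,0,0,0,0.16,0],
  [0,0,0,0,0.16,0],
  [0,0,0,0,0.16,0],
])

```text
time_s: 11.8
ee_pos: [0.5192, -0.1857, 0.0941]
eef_rot: [-0.39, 0.391, -0.589, 0.59]
force: [5.4, -5.4, -23.0]
width: 0.0141
```

Emit:
jog_arm([
  [0,0,0,0,0.16,0],
  [0,0,0,0,0.16,0],
  [0,0,0,0,0.16,0],
  [0,0,0,0,0.16,0],
  [0,0,0,0,0,0],
])

```text
time_s: 12.42
ee_pos: [0.5194, -0.1859, 0.0941]
eef_rot: [-0.186, 0.186, -0.681, 0.683]
force: [6.7, -6.0, -21.8]
width: 0.014
```

Run:
```python
from h import *
from scipy.spatial.transform import Rotation as R
o=observe();print({k:np.round(o[k],3) for k in('time_s','ee_pos','force','torque','width','joint_positions')})
q=o['eef_rot'];M=R.from_quat([*q[1:],q[0]]).as_matrix();print('jaw',ang(M[:,2]))
```

```text
{'time_s': np.float64(12.425), 'ee_pos': array([ 0.519, -0.186,  0.094]), 'force': array([  6.675,  -6.047, -21.834]), 'torque': array([-1.192, -1.364, -0.112]), 'width': np.float64(0.014), 'joint_positions': array([-0.236,  0.664,  0.674,  1.928, -0.591,  0.755, -0.259])}
jaw -59.45734490174039
```

Emit:
jog_arm([
  [0,0.2,0,0,0.12,0],
  [0,0,0,0,0.12,0],
  [0,0,0,0,0.06,0],
  [0,0,0,0,0.04,0],
  [0,0,0,0,0,0],
])

```text
time_s: 13.05
ee_pos: [0.5195, -0.1861, 0.0939]
eef_rot: [-0.07, 0.07, -0.703, 0.704]
force: [-0.5, -4.6, 4.9]
width: 0.0143
```

Run:
```python
from h import *
from scipy.spatial.transform import Rotation as R
d=grab('wrist','w8');o=observe();print({k:np.round(o[k],3) for k in('time_s','ee_pos','force','torque','width')})
q=o['eef_rot'];M=R.from_quat([*q[1:],q[0]]).as_matrix();print('jaw',ang(M[:,2]))
top=comp(d,(305,190,345,275),150,255);print(line(onz(d,top,.1195)),len(top))
```

```text
{'time_s': np.float64(13.1), 'ee_pos': array([ 0.52 , -0.186,  0.094]), 'force': array([-1.206, -4.129,  4.138]), 'torque': array([-1.151,  0.345,  2.75 ]), 'width': np.float64(0.014)}
jaw -78.58354074793193
(np.float64(-164.9543685710118), array([ 0.54510383, -0.17790247])) 600
```

The turning moment of 2.75 N m shows the handle is against its stop. I'll release, rise and check.

Emit:
jog_arm([
  [0,0,0,0,0,0],
  [0,0,0,0,0,0],
  [0,0,0,0,0,0],
  [0,0,0,0,0,0],
], grip=1)

```text
time_s: 13.6
ee_pos: [0.519, -0.1851, 0.0932]
eef_rot: [0.068, -0.069, 0.704, -0.704]
force: [-0.5, 0.1, 0.3]
width: 0.0844
```

Emit:
jog_arm([
  [0,-1.5,0,0,0,0],
  [0,-4,0,0,0,0],
  [0,-4,0,0,0,0],
  [0,-4,0,0,0,0],
  [0,0,0,0,0,0],
])

```text
time_s: 14.22
ee_pos: [0.5208, -0.1864, 0.232]
eef_rot: [-0.071, 0.066, -0.703, 0.704]
force: [0.3, 0.0, -0.0]
width: 0.0852
```

Run:
```python
from h import *
d=grab('wrist','w9');t=grab('top','t9');s=grab('scene','s9');o=observe();print(o['time_s'],o['ee_pos'],o['force'],o['width'])
wl=comp(d,(300,140,355,200),140,255);print('line',line(onz(d,wl,.1195)),len(wl))
r=lambda i,u,v:cv2.resize(i[v:v+60,u:u+60],(300,300),interpolation=cv2.INTER_CUBIC)
W=cv2.resize(d['img'][60:260,220:420],(300,300))
cv2.imwrite('pics/c9.png',np.vstack([np.hstack([W,r(t['img'],222,132)]),np.hstack([r(s['img'],238,190),r(s['img'],362,202)])]))
```

```text
14.375 [ 0.5187018  -0.18489421  0.22809104] [ 0.16120091 -0.51184227  0.13564088] 0.0855343309581807
line (np.float64(-164.62243807771102), array([ 0.54483791, -0.17793547])) 125
```

View pics/c9.png

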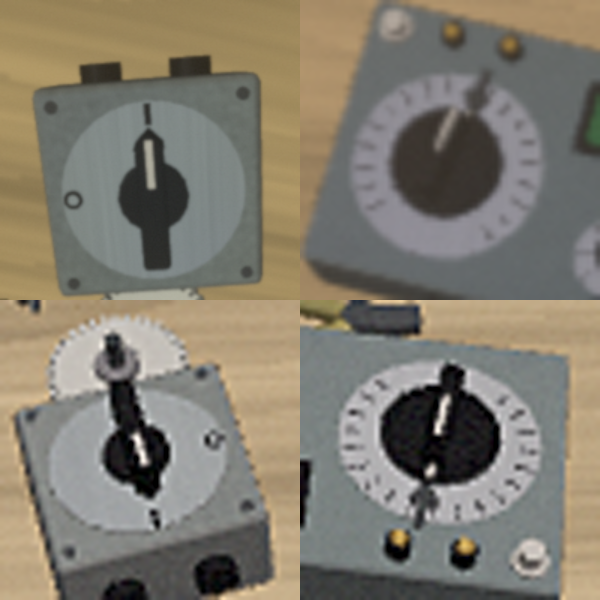

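```bash
python3 -c "
from station import *
print(job_done())"
```

```text
the job is handed in; nothing more can be done
None
```

I did the job in the order asked and handed it in at about 14.4 s on the robot's clock.

- **Supply knob:** With the isolator still off, I pinched the large knob's bar and turned it about 101° clockwise to the arrow mark. After letting go, a close view showed the pointer in line with the mark, and the last top and scene views, taken after the isolator turn, still show it there. Measured directions agree within about 0.5°.
- **Isolator:** I turned the handle clockwise until the wrist felt a moment of 2.75 N m against the stop, then let go. The last views show the nose at the bar mark. My line measurement gave about 88.6–89.2° of travel rather than 90°. I put that down to measuring error, because the stop was clearly felt.
- **One fault along the way:** When I gripped the isolator handle, the fingertips pressed on its hub with about 10 N. I lifted 3 mm before turning, which then pulled up at about 22 N until I eased it. Both were well under the limits.
- **Other things on the bench:** I never went to the small knob or the loose things. In the last crops the cap and gear look unmoved; I did not recheck the other loose things or the small knob's angle. The arm ended above the isolator with the gripper open and touching nothing.

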